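# Hold a spring clip open over a notice card

## Task

Squeeze open the spring clip that sits on the wide notice card and lift it off while it is open. Carry it to the tall notice card and hold it gaping wide over the middle of that card's top edge, one jaw well down on each side and the clip touching the card nowhere, so that I can slip a second sheet in beside the card. Finish like that, still squeezing and holding the clip; leave both card stands and the other things where they are.

Things in the scene. Friction and masses are not known exactly. Their poses are not given: they have to be found in the camera images.
- clip: loose steel spring clip (55 g), at the start clamped on the wide card's top edge, handles up, jaws down. Origin midway between its two pivots, 6 mm above that edge. x: the way handles and jaws open and close (across the card), y: along its width (the card's edge), z: from jaws to handles. Its middle block ends 6 mm, its jaws (34 mm wide in y) 34 mm below the origin
- clip_grip (a point): midway between the clip's two handles, 25 mm above its origin: squeeze here from above along the clip's x; fingertips may come 19 mm lower. The plate handles, 26 mm wide (y), lean apart from 14 mm at the pivots to 46 mm over their outsides at their tops, 39 mm above the origin; squeezed they stand parallel at a stop, 17 mm over their outsides, and sit firmly in the fingers
- clip_jaws (a point): point midway between the clip's jaws, level with their lower ends when shut (these rise 1 to 3 mm as they open), 34 mm below the clip's origin
- clip_front (a joint): opening angle (rad) of the clip's lever on its -x side; the other lever mirrors it. 0: clamped on a 4 mm card; -0.06: shut and empty; 0.36: fully squeezed at the stop, jaws about 25 mm apart inside. Spring: about 8 N at mid-handle when fully open; 20 to 40 N of grip keeps it at the stop
- wide_card: the wide card: stiff plain white plastic notice card, 130 mm wide, 4 mm thick, its top edge 125 mm above the table; stands upright in the slot of a loose oak block (56 mm deep, 110 mm long, 24 mm high; 0.6 kg in all). Origin at the centre of the block's underside; x: across the card (its thickness), y: along the card's width, z: up
- wide_card_edge (a point): middle of the wide card's top edge, 125 mm above its origin. The clip starts up to 35 mm to either side of it along y
- tall_card: the tall card: stiff plain white plastic notice card, 90 mm wide (narrower than the other), 4 mm thick, its top edge 165 mm above the table; stands upright in the slot of a loose oak block (56 mm deep, 110 mm long, 24 mm high; 0.6 kg in all). Origin at the centre of the block's underside; x: across the card (its thickness), y: along the card's width, z: up
- tall_card_edge (a point): middle of the tall card's top edge, 165 mm above its origin
- cup_a: small ceramic cup, 53 mm wide, 42 mm high, near the front edge; a bystander. Origin at the centre of its underside
- cup_b: another small ceramic cup, 55 mm wide, 42 mm high, near the front edge; a bystander. Origin at the centre of its underside
- tea_light: tea light in a metal dish, 38 mm wide, 15 mm high, between the two stands; a bystander. Origin at the centre of its underside
- salt_shaker: salt shaker, 44 mm wide, 90 mm high, behind the stands; a bystander. Origin at the centre of its underside
- tumbler_a: upturned clear tumbler, 96 mm wide, 136 mm high, behind the stands; a bystander. Origin at the centre of its underside
- tumbler_b: another upturned clear tumbler, 96 mm wide, 136 mm high, behind the stands; a bystander. Origin at the centre of its underside
Mind the look-alikes: they are no part of the job. Leave any blue or yellow look-alike of the clip alone.

How it is judged:
By the outcome, as a careful person would: the job done as asked, in the order asked, and still so for the second after the job is handed in, while the arm keeps its last pose, push and grip.
It also fails if it takes over 38 s, if anything falls off the work surface, if the arm or the gripper's body presses on something with over 40 N, if the wrist force passes 120 N, or if a joint passes its speed limit or range.

## Robot

A 6-joint arm with a two-finger parallel gripper is mounted at the origin on a cart in front of the work surface, level with it; the furniture and walls round the work are solid. World frame = base frame: x ahead of the robot, y to its left, z up, the work surface at z = 0. Lengths are in m, angles in rad, forces in N, time in s.
With the tool pointing down it reaches from about 0.35 to 0.725 m from the base axis. Payload 6 kg.
Tool frame: the origin (TCP) lies on the front face of the gripper's body, between the roots of the fingers; the fingertips stand 73 mm ahead of it and the grasp point (between the pads) lies 54 mm ahead of it (env.tcp_to_tips is the distance from the TCP to the fingertips, in m); z points along the fingers, y is the line along which they close (so a half turn about z gives the same grasp; the last joint's range is limited). The gripper opens to 85 mm and grips with 20 to 120 N. Pads are 22 mm wide; open, the fingers measure 114 mm over their backs; the gripper's body (76 mm by 85 mm) begins 54 mm behind the grasp point. The pads swing forward as they close: fully open they stand 13 mm farther back than shut.
Start: joints at [-0.772, 0.04, 0.085, 0, -1.615, -0.334], TCP at [0.269, -0.536, 0.304] pointing down, gripper open.
Joint ranges: [-2.56, 2.56], [-1.29, 2.01], [-1.08, 1.49], [-3.29, 1.98], [-2.81, -0.18], [-2.99, 2.99]. Speed limits (rad/s): [2.57, 2.57, 3.01, 3.14, 3.14, 3.14].

## Interface

Orientations are given as [roll, pitch, yaw] about the fixed x, y, z axes, in that order (R = Rz(yaw) Ry(pitch) Rx(roll)).
In Python, from bench import env gives the robot as it stands. The module is installed in compiled form; this text tells all that it offers.
- The arm moves only by the tool jog_arm, never from a script. Its argument "moves" is a list of rows, each a list of 5 numbers: the closure, from -1 (fully open) to 1 (shut), so that 0 is half open, then the shift along the world's x, y, z in mm, then the turn about the world's z in rad. In form: [[fingers, dx, dy, dz, turn], ...]. A call has exactly 10 rows; each row is the pose to reach, as a shift and turn from the pose commanded when the call began; what a row does not reach only later rows make up. A row lasts 1/8 s, in which the tool goes at most 62.5 mm and 10.7 degrees, less where a joint would pass 70% of its speed; a pose out of reach is approached as far as the arm can. A call with a gripper value outside its range is refused whole. The fingers move at their own pace and stop on an object; "grip_force" is the grip in N (left out, the last holds). Time passes only in rows, so rows that repeat a pose let the fingers close, or fill a call up. It gives the time, the measured TCP pose, the force, the opening and the grip force at its end, in the units of the state.
- env.read_state(): the state, without advancing time (a new reading comes with each control period).
- env.camera(name): name is "scene" or "side" or "wrist"; returns a dict with "image" (400x640x3 uint8, red, green, blue), "depth" (400x640 float32, m along the optical axis (not along the pixel's ray), 0 where there is no reading), "fovy" (degrees; the focal length in pixels is half the picture's height over the tangent of half this angle, whatever the lens; pixels are square), "cx", "cy" (the principal point, pixels), "T" (4x4, takes a point from camera to world coordinates). Camera axes: x right, y down, z forward; pixel columns grow to the right and rows downward; lengths in m; the calibration is good to about 2 mm. A picture is of the moment at which its call begins.
- env.sign_off(): hands the job in; it is judged then, once.
The state is a dict: "t": time; "joint_pos": joint angles; "qd": joint speeds; "joint_torque": joint torques, N m; "tool_pos": TCP position; "ee_rot": TCP orientation; "contact_force": force on the tool from outside, world axes, zero at the start; "torque": the same for the moment, N m; "width": opening from 0.0 (shut) to 1.0 (fully open); "gripper_force": force on a finger pad.
Only numpy, scipy, OpenCV 4.12 (cv2) and the standard library are available. Lean on these libraries where they do the work, as an engineer would, in place of code of your own. Each camera call takes 0.05 s, during which the arm holds its last target. There are 200 camera calls.

## Working session

There is one attempt and no reset: what is moved stays moved. The work goes in short steps, Python scripts to look and compute and a tool call to move; the robot and the scene stay as the last step left them, time stands still between calls to the robot, and variables do not carry over. Pictures are saved under pics/ and viewed, at most 10 in all, crops included, and the job is handed in when it is done.

Besides the shell and the picture viewer there is one more tool, called after "Emit:" by a JSON object that holds its "name" and its "arguments". jog_arm: Moves the arm, as the interface text tells. Its arguments: {"type":"object","properties":{"moves":{"type":"array","items":{"type":"array","items":{"type":"number"}}},"grip_force":{"type":"number"}},"required":["moves"]}

```bash
mkdir -p pics
python3 - <<'E'
from bench import env
import cv2,numpy as np
s=env.read_state();print(s['t'],s['tool_pos'],s['ee_rot'],s['width'])
for n in('scene','side'):
    c=env.camera(n);np.savez(f'{n}0.npz',**c)
    cv2.imwrite(f'pics/{n}0.png',c['image'][:,:,::-1]);print(n,c['fovy'],c['cx'],c['cy'],c['T'].round(3).tolist())
E
```

```text
0.0 [ 0.26892711 -0.53612547  0.30284711] [ 3.13979023e+00 -7.31025922e-05 -2.67678757e+00] 1.0014647958803755
scene 52.10683715162239 325.55364357957393 198.6853506013317 [[0.472, 0.628, -0.619, 1.13], [0.882, -0.336, 0.331, -0.225], [-0.0, -0.702, -0.712, 0.747], [0.0, 0.0, 0.0, 1.0]]
side 55.30576188910861 319.5599955046177 198.5911446737867 [[0.917, 0.149, -0.37, 0.876], [0.398, -0.362, 0.843, -0.635], [-0.008, -0.92, -0.391, 0.462], [0.0, 0.0, 0.0, 1.0]]
```

View pics/scene0.png

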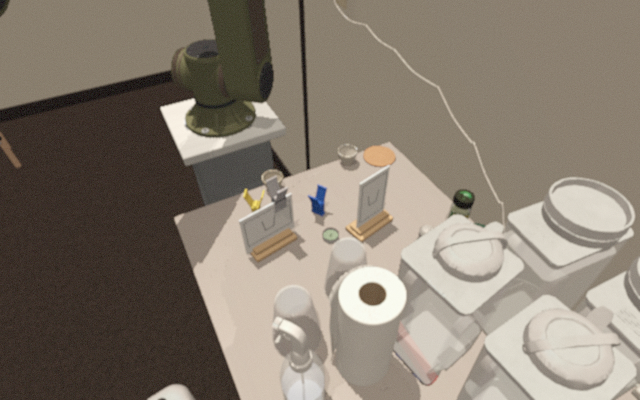

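View pics/side0.png

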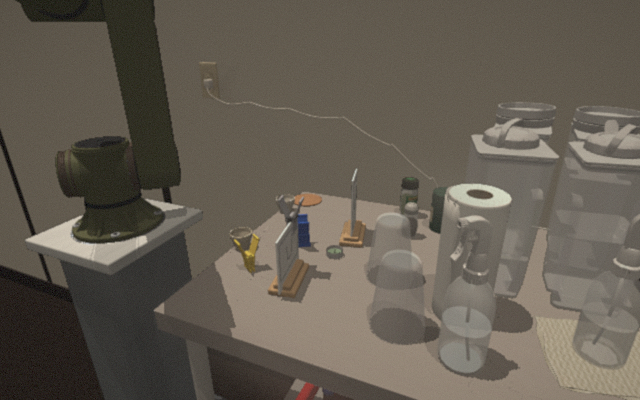

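The scene view shows the wide card at about (268,222) with the grey clip on its top edge at about (278,190). The tall card is at about (372,197), and the blue and yellow clips are decoys. In the side view the wide card is at (288,255) with the clip at (290,208), and the tall card is at (354,205).

```bash
cat > h.py <<'E'
import numpy as np,cv2
def load(n): return dict(np.load(n+'.npz'))
def foc(c): return 200/np.tan(np.radians(float(c['fovy']))/2)
def cloud(c):
    f=foc(c);v,u=np.mgrid[:400,:640];d=c['depth']
    p=np.stack([(u-c['cx'])*d/f,(v-c['cy'])*d/f,d],-1)
    return p@c['T'][:3,:3].T+c['T'][:3,3]
def onz(c,u,v,z):
    r=c['T'][:3,:3]@np.array([(u-c['cx'])/foc(c),(v-c['cy'])/foc(c),1]);o=c['T'][:3,3]
    return o+r*(z-o[2])/r[2]
def proj(c,p):
    q=c['T'][:3,:3].T@(np.asarray(p)-c['T'][:3,3]);return foc(c)*q[0]/q[2]+c['cx'],foc(c)*q[1]/q[2]+c['cy']
E
python3 - <<'E'
from h import *
a=load('scene0');b=load('side0')
A=cv2.resize(a['image'][145:265,235:395],None,fx=5,fy=5,interpolation=2)
B=cv2.resize(b['image'][160:300,225:375],None,fx=4,fy=4,interpolation=2)
cv2.imwrite('pics/a.png',A[:,:,::-1]);cv2.imwrite('pics/b.png',B[:,:,::-1])
P=cloud(a)
for nm,(u0,u1,v0,v1),top in(('wide',(240,298,180,260),.125),('tall',(350,395,165,240),.165)):
    p=P[v0:v1,u0:u1].reshape(-1,3)
    m=(p[:,2]>.04)&(p[:,2]<top-.006)&(p[:,0]>.3)
    p=p[m]
    for _ in range(6):
        n_=np.linalg.svd(np.c_[p[:,:2]-np.median(p[:,:2],0)],full_matrices=False)[2]
        d=(p[:,:2]-np.median(p[:,:2],0))@n_[1]; p=p[abs(d)<max(.004,2*d.std()) ] 
    s=(p[:,:2]-p[:,:2].mean(0))@n_[0]
    print(nm,len(p),p.mean(0),n_,np.percentile(s,[0,2,98,100]),d.std())
p=P[175:215,262:300].reshape(-1,3);p=p[(p[:,2]>.135)&(p[:,2]<.2)];print('clip',len(p),p.mean(0),p.min(0),p.max(0))
E
```

```text
wide 1254 [ 0.55236996 -0.06130333  0.07926846] [[ 0.17471103 -0.98461975]
 [-0.98461975 -0.17471103]] [-0.06964059 -0.06641036  0.05874425  0.06034253] 0.0010938298494200163
tall 1017 [0.61081322 0.16991478 0.10190387] [[ 0.21264287 -0.97712999]
 [-0.97712999 -0.21264287]] [-0.04886833 -0.04493909  0.04153688  0.04366516] 0.0008287674522895437
clip 309 [ 0.54051776 -0.02736278  0.15515795] [ 0.52042226 -0.04244225  0.13532499] [ 0.56967772 -0.00912472  0.17389559]
```

View pics/a.png

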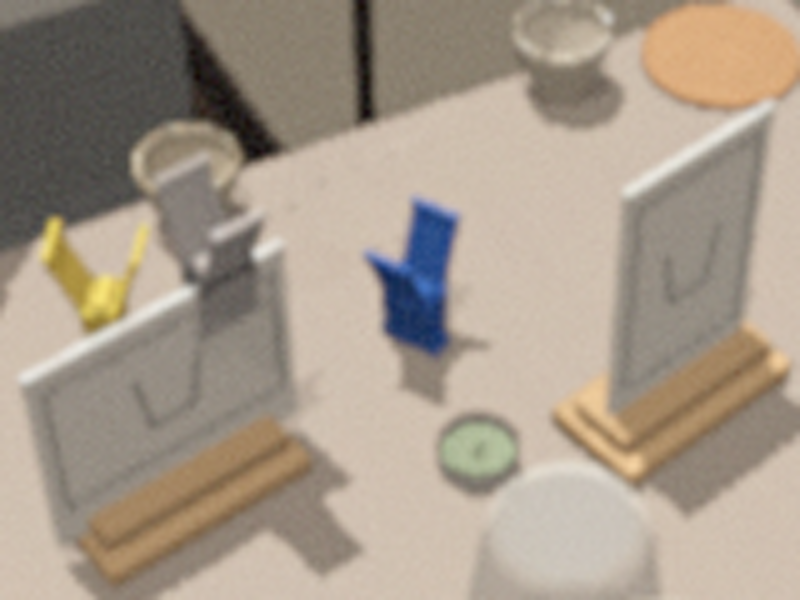

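View pics/b.png

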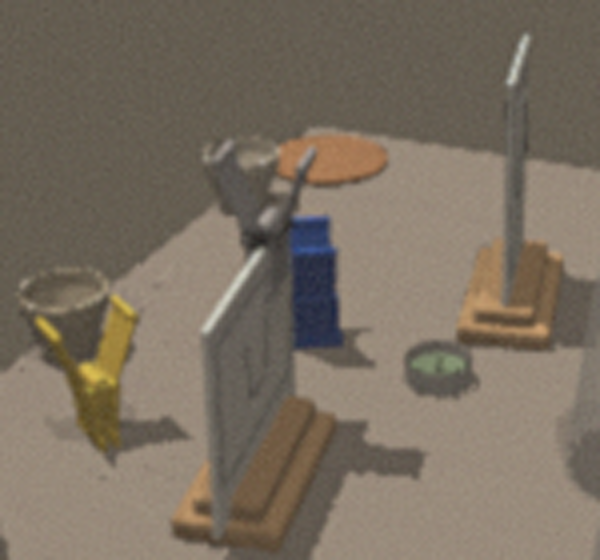

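Crop a shows the wide card's top edge from (26,380) to (281,247), with the clip body at about (205,265) and its handle tops at (187,165) and (240,222). The tall card's top edge runs from (626,191) to (770,107). Crop b shows the tall card's top edge from (513,80) to (527,38), the clip at (265,228) and a wide-card corner at (207,330).

Run:
```python
from h import *
a=load('scene0');b=load('side0')
fa=lambda x,y:((x+.5)/5-.5+235,(y+.5)/5-.5+145)
fb=lambda x,y:((x+.5)/4-.5+225,(y+.5)/4-.5+160)
for nm,l,r,z in(('wide',(26,380),(281,247),.125),('tall',(626,191),(770,107),.165)):
    L=onz(a,*fa(*l),z);R=onz(a,*fa(*r),z);d=R-L
    print(nm,L,R,'mid',(L+R)/2,'len',np.hypot(*d[:2]),'yaw',np.arctan2(-d[0],d[1]))
print('side tall',onz(b,*fb(513,82),.165),onz(b,*fb(527,38),.165),'wide',onz(b,*fb(207,330),.125))
for nm,c,w in(('scene',a,(262,300,170,215)),('side',b,(270,312,190,240))):
    P=cloud(c)[w[2]:w[3],w[0]:w[1]].reshape(-1,3)
    yaw=.176;X=np.array([np.cos(yaw),np.sin(yaw)]);Y=np.array([-X[1],X[0]])
    P=P[(P[:,2]>.13)&(P[:,2]<.18)&(abs(P[:,0]-.545)<.06)&(abs(P[:,1]+.03)<.06)]
    q=np.c_[(P[:,:2]-[.552,-.0613])@X,(P[:,:2]-[.552,-.0613])@Y,P[:,2]]
    for z0 in np.arange(.13,.18,.008):
        s=q[(q[:,2]>=z0)&(q[:,2]<z0+.008)]
        for k in(0,1):
            t=s[(s[:,0]>0)==k]
            if len(t)>5:print(nm,round(z0,3),k,len(t),np.percentile(t[:,0],[5,50,95]).round(4),np.percentile(t[:,1],[3,50,97]).round(4))
```

```text
wide [ 0.56226206 -0.11811433  0.125     ] [0.5413642  0.00525288 0.125     ] mid [ 0.55181313 -0.05643072  0.125     ] len 0.12512469803159076 yaw 0.16780264766929776
tall [0.61686372 0.13072895 0.165     ] [0.60091007 0.21369009 0.165     ] mid [0.60888689 0.17220952 0.165     ] len 0.08448117089182586 yaw 0.18998337649838495
side tall [0.62125761 0.13190971 0.165     ] [0.60411248 0.20820792 0.165     ] wide [ 0.56435427 -0.11926344  0.125     ]
scene 0.13 0 27 [-0.0112 -0.0074 -0.0004] [0.0225 0.0265 0.0372]
scene 0.13 1 30 [0.002  0.0076 0.0093] [0.0222 0.0312 0.0487]
scene 0.138 0 38 [-0.0141 -0.0116 -0.0064] [0.0245 0.035  0.0479]
scene 0.138 1 18 [0.0068 0.0104 0.0124] [0.024  0.0348 0.0474]
scene 0.146 0 45 [-0.0172 -0.0144 -0.0117] [0.0241 0.0347 0.0481]
scene 0.146 1 17 [0.0123 0.0141 0.015 ] [0.0235 0.0355 0.048 ]
scene 0.154 0 47 [-0.0204 -0.0182 -0.0156] [0.0239 0.0371 0.0485]
scene 0.154 1 19 [0.0149 0.0171 0.0182] [0.0245 0.0342 0.0457]
scene 0.162 0 37 [-0.0228 -0.0208 -0.0186] [0.0242 0.0342 0.047 ]
scene 0.162 1 20 [0.0187 0.02   0.0213] [0.024  0.0338 0.0476]
scen
[... 179 characters left out ...]
0.0472]
side 0.13 1 38 [0.0005 0.0053 0.0103] [0.0197 0.025  0.0443]
side 0.138 0 31 [-0.0119 -0.0094 -0.0074] [0.021  0.0321 0.0467]
side 0.138 1 17 [0.0012 0.0119 0.014 ] [0.0218 0.0313 0.0453]
side 0.146 0 26 [-0.0146 -0.0126 -0.0108] [0.0215 0.0328 0.0451]
side 0.146 1 9 [0.0136 0.0159 0.0171] [0.0209 0.023  0.0418]
side 0.154 0 31 [-0.0181 -0.0158 -0.0137] [0.0222 0.0312 0.0464]
side 0.154 1 11 [0.0174 0.0183 0.0206] [0.0205 0.0255 0.0449]
side 0.162 0 22 [-0.0207 -0.019  -0.0178] [0.0219 0.0336 0.0467]
side 0.162 1 10 [0.0201 0.0218 0.0235] [0.022  0.0265 0.0468]
side 0.17 0 14 [-0.0211 -0.02   -0.0179] [0.0206 0.0324 0.0465]
side 0.17 1 16 [0.02   0.0227 0.0241] [0.0213 0.0323 0.0465]
```

Emit:
{"name": "jog_arm", "arguments": {"moves": [[-1,28,51,0,0.13],[-1,56,102,0,0.26],[-1,84,153,0,0.39],[-1,112,204,0,0.52],[-1,140,255,0,0.65],[-1,168,306,0,0.78],[-1,196,357,0,0.91],[-1,224,408,0,1.04],[-1,252,459,0,1.17],[-1,277,509,0,1.282]], "grip_force": 30}}

```text
t: 1.35
tool_pos: [0.5465, -0.0253, 0.3035]
ee_rot: [3.141, 0.0, -1.39]
contact_force: [1.2, -0.6, 0.2]
width: 1.002
gripper_force: 0.0
```

Emit:
{"name": "jog_arm", "arguments": {"moves": [[-1,0,0,0,0],[-1,0,0,0,0],[-1,0,0,0,0],[-1,0,0,0,0],[-1,0,0,0,0],[-1,0,0,0,0],[-1,0,0,0,0],[-1,0,0,0,0],[-1,0,0,0,0],[-1,0,0,0,0]]}}

```text
t: 2.6
tool_pos: [0.546, -0.0273, 0.3038]
ee_rot: [3.141, -0.0, -1.395]
contact_force: [0.3, 1.2, 0.2]
width: 0.996
gripper_force: 0.0
```

Run:
```python
from bench import env
from h import *
s=env.read_state();print(s['t'],s['tool_pos'],s['ee_rot'],s['width'],s['joint_pos'],s['contact_force'])
w=env.camera('wrist');np.savez('wrist1.npz',**w)
X=np.array([.9846,.1751]);Y=np.array([-X[1],X[0]]);z=.210
im=w['image'].copy()
print(proj(w,[.5459,-.0268,.170]),w['T'].round(3).tolist())
for dx in(-.023,.023):
  for dy in(-.013,.013):
    u,v=proj(w,[*(np.array([.5459,-.0268])+dx*X+dy*Y),.170]);print(u,v);cv2.circle(im,(int(round(u)),int(round(v))),2,(255,0,0),-1)
cv2.imwrite('pics/w1.png',im[:,:,::-1])
```

```text
2.6 [ 0.54596936 -0.02728741  0.30382628] [ 3.14144330e+00 -1.92548866e-05 -1.39474175e+00] 0.9964235881408019 [ 3.17751605e-01 -1.01747269e-01 -5.40416937e-02 -2.03213240e-06
 -1.61865247e+00 -1.41697124e-01] [0.33838625 1.15847389 0.22411721]
(np.float64(317.4842516933676), np.float64(212.21607543642403)) [[-0.985, -0.167, -0.05, 0.559], [-0.175, 0.944, 0.279, -0.098], [0.001, 0.284, -0.959, 0.373], [0.0, 0.0, 0.0, 1.0]]
349.1899876718153 195.2882326278306
348.1229385668714 228.53108827356695
285.77184571011253 195.32931025456088
286.841308271256 228.57648825872002
```

View pics/w1.png

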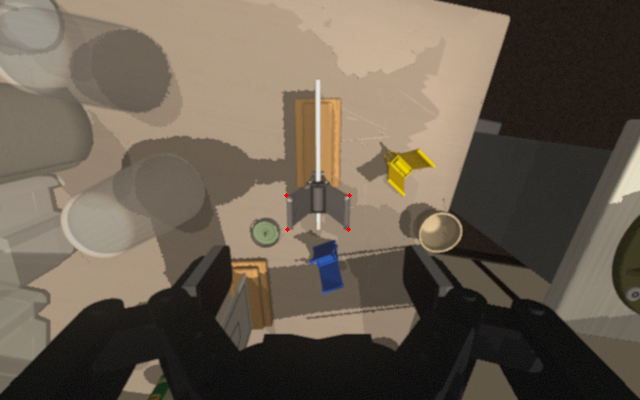

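The projected handle corners (red) land on the clip's handle tops at about (317,212). The gripper is aligned, so I'll descend and squeeze.

Emit:
{"name": "jog_arm", "arguments": {"moves": [[-1,0,0,-15,0],[-1,0,0,-30,0],[-1,0,0,-45,0],[-1,0,0,-60,0],[-1,0,0,-75,0],[-1,0,0,-85,0],[-1,0,0,-92,0],[-1,0,0,-92,0],[-1,0,0,-92,0],[-1,0,0,-92,0]], "grip_force": 30}}

```text
t: 3.9
tool_pos: [0.5462, -0.0273, 0.2125]
ee_rot: [-3.141, -0.0, -1.395]
contact_force: [-0.4, -0.2, -0.0]
width: 0.999
gripper_force: 0.0
```

Emit:
{"name": "jog_arm", "arguments": {"moves": [[-0.4,0,0,0,0],[0,0,0,0,0],[0.3,0,0,0,0],[0.5,0,0,0,0],[0.6,0,0,0,0],[0.8,0,0,0,0],[1,0,0,0,0],[1,0,0,0,0],[1,0,0,0,0],[1,0,0,0,0]], "grip_force": 30}}

```text
t: 5.15
tool_pos: [0.5461, -0.0275, 0.2136]
ee_rot: [-3.14, -0.001, -1.395]
contact_force: [-2.5, 0.3, 6.1]
width: 0.187
gripper_force: 30.7
```

Run:
```python
from bench import env
from h import *
s=env.read_state();print(s['t'],s['tool_pos'],s['width'],s['contact_force'],s['torque'],s['gripper_force'])
a=env.camera('scene');b=env.camera('side');np.savez('scene2.npz',**a);np.savez('side2.npz',**b)
A=cv2.resize(a['image'][140:265,235:335],None,fx=4,fy=4,interpolation=2)
B=cv2.resize(b['image'][170:295,240:340],None,fx=4,fy=4,interpolation=2)
cv2.imwrite('pics/c2.png',np.hstack([A,B])[:,:,::-1])
```

```text
5.15 [ 0.54612256 -0.02750364  0.21357722] 0.18677993606619228 [-2.53489195  0.30625809  6.09281025] [ 0.07146073  0.94398012 -0.04393444] 30.683402717113495
```

View pics/c2.png

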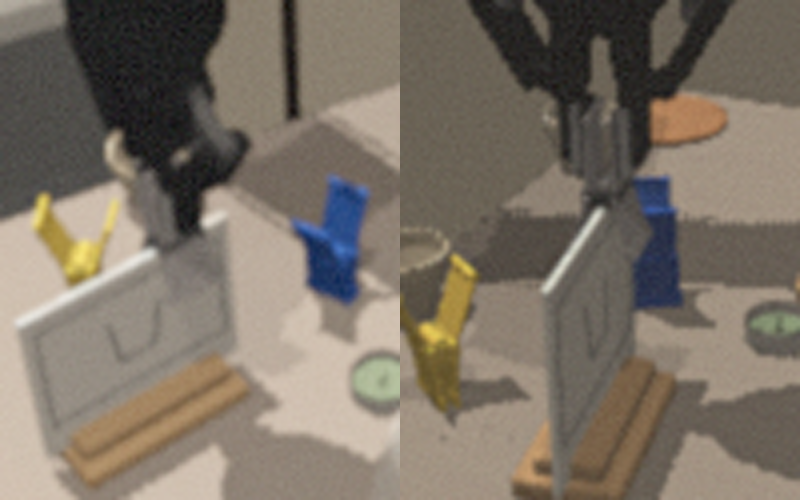

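The clip is squeezed to its stop (opening 0.187, about 16 mm). The jaw is visibly off the card at about (632,235) in the right half of the picture. Next I'll lift straight up.

Emit:
{"name": "jog_arm", "arguments": {"moves": [[1,0,0,2,0],[1,0,0,6,0],[1,0,0,12,0],[1,0,0,20,0],[1,0,0,28,0],[1,0,0,38,0],[1,0,0,50,0],[1,0,0,70,0],[1,0,0,90,0],[1,0,0,110,0]], "grip_force": 35}}

```text
t: 6.5
tool_pos: [0.546, -0.0274, 0.3239]
ee_rot: [-3.141, -0.0, -1.395]
contact_force: [0.9, -0.6, -1.3]
width: 0.182
gripper_force: 35.0
```

Run:
```python
from bench import env
from h import *
s=env.read_state();print(s['t'],s['tool_pos'],s['ee_rot'],s['width'],s['contact_force'],s['gripper_force'])
a=env.camera('scene');b=env.camera('side');w=env.camera('wrist');np.savez('scene3.npz',**a);np.savez('side3.npz',**b);np.savez('wrist3.npz',**w)
u,v=map(int,proj(b,[.546,-.0275,.24]));u2,v2=map(int,proj(a,[.546,-.0275,.24]))
A=cv2.resize(a['image'][v2-60:v2+60,u2-50:u2+50],None,fx=4,fy=4,interpolation=2)
B=cv2.resize(b['image'][v-60:v+60,u-50:u+50],None,fx=4,fy=4,interpolation=2)
print(u,v,u2,v2)
cv2.imwrite('pics/c3.png',np.hstack([A,B])[:,:,::-1])
# wide card unchanged? and tall card fit from both
for nm,c in(('scene',a),('side',b),('wrist',w)):
  P=cloud(c).reshape(-1,3)
  for k,cen,yaw,top,hw in(('wide',(.552,-.0613),.176,.125,.07),('tall',(.610,.170),.21,.165,.05)):
    X=np.array([np.cos(yaw),np.sin(yaw)]);Y=np.array([-X[1],X[0]])
    d=P[:,:2]-cen;x=d@X;y=d@Y
    m=(abs(x)<.015)&(abs(y)<hw)&(P[:,2]>.04)&(P[:,2]<top-.005)
    if m.sum()>50:
      f=np.polyfit(y[m],x[m],1)
      for _ in range(4):
        r=x-np.polyval(f,y);mm=m&(abs(r)<.004);f=np.polyfit(y[mm],x[mm],1)
      print(nm,k,mm.sum(),'slope,off',f,np.percentile(y[mm],[1,99]))
    t=(abs(x)<.01)&(abs(y)<hw)&(abs(P[:,2]-top)<.003)
    if t.sum()>10:print('  top',t.sum(),x[t].mean(),np.polyfit(y[t],x[t],1),np.percentile(y[t],[2,98]),P[t,2].mean())
```

```text
6.5 [ 0.54600821 -0.02738063  0.32386585] [-3.14060380e+00 -1.24815766e-04 -1.39485456e+00] 0.1824748221426923 [ 0.91788802 -0.55833195 -1.32582442] 35.027886629104614
288 164 272 158
scene wide 1345 slope,off [-0.00258384  0.00024846] [-0.05955974  0.06748469]
  top 144 -0.00048756310648089457 [-0.00370571 -0.00047553] [-0.05707306  0.06631603] 0.12492423137923003
scene tall 1022 slope,off [-0.0041752   0.00080907] [-0.0423679   0.04634408]
  top 83 -6.808751103170172e-05 [-9.59321304e-03 -6.62396244e-05] [-0.04183798  0.04574487] 0.16510229349540376
side wide 818 slope,off [0.00204038 0.00269639] [-0.06249757  0.06530872]
  top 91 0.0016362330919595018 [-0.00052196  0.00163413] [-0.06213306  0.06214799] 0.12468115008807586
side tall 244 slope,off [0.01468658 0.00281763] [-0.04558004  0.04110315]
  top 27 0.0016304014088411015 [-0.01051212  0.00156802] [-0.04391653  0.04081292] 0.16514607572797735
wrist wide 113 slope,off [-0.00414445 -0.002814  ] [-0.05257893  0.05304291]
  top 538 -0.00036278045637623893 [-0.00216871 -0.00036408] [-0.05851567  0.06234812] 0.12401923394925544
wrist tall 95 slope,off [-0.02567603 -0.00218284] [-0.04382285  0.00532693]
```

View pics/c3.png

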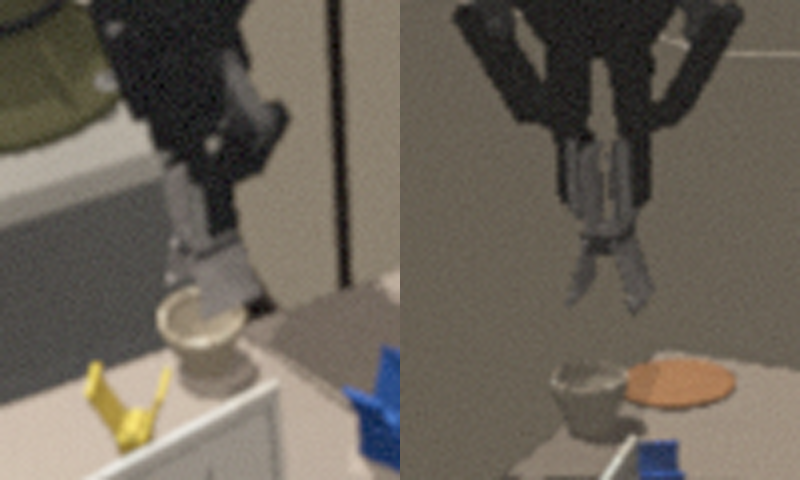

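The clip is held gaping and clear of the wide card, with its jaw tips at (575,300) and (635,310) in the right half. Next I'll measure where it sits relative to the TCP.

Run:
```python
from h import *
yaw=.176;X=np.array([np.cos(yaw),np.sin(yaw)]);Y=np.array([-X[1],X[0]])
for n in('scene3','side3'):
  c=load(n);P=cloud(c).reshape(-1,3);d=P[:,:2]-[.546,-.0274];x=d@X;y=d@Y;z=P[:,2]-.3239
  m=(abs(x)<.03)&(abs(y)<.03)&(z>-.13)&(z<-.06)
  print(n,m.sum(),'zmin',np.percentile(z[m],[0,1,3]))
  for z0 in np.arange(-.122,-.07,.006):
    for k in(0,1):
      t=m&(z>=z0)&(z<z0+.006)&((x>0)==k)
      if t.sum()>4:print(round(z0,3),k,t.sum(),np.percentile(x[t],[5,50,95]).round(4),np.percentile(y[t],[3,97]).round(4))
# move to above tall
t=np.array([.6103,.1706]);print((t-[.546,-.0274])*1000)
```

```text
scene3 389 zmin [-0.11541467 -0.11341949 -0.11262068]
-0.116 0 8 [-0.0191 -0.0158 -0.0149] [-0.0138 -0.0022]
-0.116 1 28 [0.0141 0.016  0.0175] [-0.0143  0.0174]
-0.11 0 14 [-0.0156 -0.0141 -0.0125] [-0.0148 -0.0021]
-0.11 1 49 [0.0121 0.0147 0.0169] [-0.0131  0.0176]
-0.104 0 8 [-0.0149 -0.0126 -0.012 ] [-0.0125 -0.0051]
-0.104 1 40 [0.0107 0.0129 0.0149] [-0.0125  0.0164]
-0.098 0 5 [-0.0118 -0.0108 -0.0101] [-0.0124 -0.0076]
-0.098 1 41 [0.0091 0.0109 0.0128] [-0.0123  0.0157]
-0.092 0 6 [-0.0092 -0.0084 -0.0011] [-0.0126 -0.0105]
-0.092 1 43 [0.0073 0.0091 0.0112] [-0.0118  0.015 ]
-0.086 0 8 [-0.009  -0.0069 -0.0011] [-0.0127 -0.0059]
-0.086 1 35 [0.0057 0.008  0.0095] [-0.0117  0.0164]
-0.08 0 13 [-0.0093 -0.0068 -0.0023] [-0.0111 -0.0051]
-0.08 1 28 [0.002  0.0076 0.0096] [-0.0117  0.0125]
-0.074 0 9 [-0.0077 -0.0071 -0.0058] [-0.0109 -0.0047]
-0.074 1 12 [0.0064 0.0129 0.0146] [-0.0104  0.0115]
side3 360 zmin [-0.11132693 -0.10998064 -0.10905299]
-0.11 0 21 [-0.013  -0.0116 -0.0106] [-0.0168  0.0141]
-0.11 1 30 [0.0164 0.0185 0.02  ] [-0.0177  0.0135]
-0.104 0 15 [-0.0125 -0.0105 -0.0099] [-0.014   0.0139]
-0.104 1 22 [0.0145 0.0163 0.0172] [-0.0147  0.0147]
-0.098 0 13 [-0.0114 -0.0091 -0.008 ] [-0.014   0.0089]
-0.098 1 23 [0.0124 0.0146 0.0155] [-0.0146  0.0144]
-0.092 0 9 [-0.0089 -0.0074 -0.0066] [-0.0146 -0.0007]
-0.092 1 21 [0.0117 0.0129 0.0137] [-0.015  0.013]
-0.086 0 12 [-0.0067 -0.0042 -0.0012] [-0.014  -0.0111]
-0.086 1 31 [0.0011 0.0107 0.012 ] [-0.0155  0.0108]
-0.08 0 19 [-0.0065 -0.0037 -0.0008] [-0.0146  0.0067]
-0.08 1 36 [0.002  0.0095 0.0118] [-0.0139  0.0107]
-0.074 0 17 [-0.0084 -0.0045 -0.0036] [-0.0124  0.0109]
-0.074 1 20 [0.0008 0.0088 0.016 ] [-0.0128  0.0049]
[ 64.3 198. ]
```

Emit:
{"name": "jog_arm", "arguments": {"moves": [[1,6,20,0,0.004],[1,16,48,0,0.01],[1,26,80,0,0.016],[1,36,112,0,0.022],[1,46,142,0,0.028],[1,55,169,0,0.034],[1,61,188,0,0.038],[1,64,198,0,0.04],[1,64,198,0,0.04],[1,64,198,0,0.04]]}}

```text
t: 7.9
tool_pos: [0.6099, 0.1701, 0.3222]
ee_rot: [-3.141, -0.0, -1.355]
contact_force: [0.8, 0.8, -0.6]
width: 0.186
gripper_force: 35.0
```

Run:
```python
from bench import env
from h import *
s=env.read_state();print(s['t'],s['tool_pos'],s['ee_rot'],s['width'],s['contact_force'],s['gripper_force'])
yaw=.216;X=np.array([np.cos(yaw),np.sin(yaw)]);Y=np.array([-X[1],X[0]])
for n in('scene','side'):
  c=env.camera(n);np.savez(n+'4.npz',**c);P=cloud(c).reshape(-1,3);d=P[:,:2]-s['tool_pos'][:2];x=d@X;y=d@Y;z=P[:,2]
  m=(abs(x)<.03)&(abs(y)<.03)&(z>.195)&(z<.25)
  print(n,m.sum(),'zmin',np.percentile(z[m],[0,2]))
  for z0 in np.arange(.205,.24,.006):
    r=[]
    for k in(0,1):
      t=m&(z>=z0)&(z<z0+.006)&((x>0)==k)
      if t.sum()>4:r.append((t.sum(),np.percentile(x[t],[10,50,90]).round(4),np.percentile(y[t],[3,97]).round(4)))
    print(round(z0,3),*r)
  t=(abs(x)<.01)&(abs(y)<.05)&(abs(z-.165)<.003)
  print('top',t.sum(),np.polyfit(y[t],x[t],1),np.percentile(y[t],[2,98]),z[t].mean())
```

```text
7.9 [0.60988181 0.17005333 0.3221505 ] [-3.14139989e+00 -9.00510360e-05 -1.35543363e+00] 0.18566340163432907 [ 0.75464455  0.81229039 -0.61043799] 35.01568078994751
scene 289 zmin [0.20832253 0.20971533]
0.205 (np.int64(6), array([-0.0166, -0.0156, -0.0151]), array([-0.0151,  0.0103])) (np.int64(8), array([0.0156, 0.0166, 0.0172]), array([-0.0142,  0.0148]))
0.211 (np.int64(19), array([-0.0156, -0.0144, -0.0136]), array([-0.0146,  0.0078])) (np.int64(40), array([0.0136, 0.0149, 0.0169]), array([-0.0137,  0.0163]))
0.217 (np.int64(7), array([-0.0138, -0.0133, -0.0129]), array([-0.013,  0.001])) (np.int64(32), array([0.0121, 0.013 , 0.0153]), array([-0.013 ,  0.0151]))
0.223 (np.int64(8), array([-0.0127, -0.0117, -0.0109]), array([-0.0134, -0.0032])) (np.int64(36), array([0.0096, 0.0114, 0.0124]), array([-0.0129,  0.0156]))
0.229 (np.int64(6), array([-0.0113, -0.0105, -0.0022]), array([-0.0127, -0.0082])) (np.int64(32), array([0.0078, 0.0095, 0.0107]), array([-0.0119,  0.0165]))
0.235 (np.int64(9), array([-0.0088, -0.0062, -0.0026]), array([-0.0125, -0.0098])) (np.int64(29), array([0.0
[... 348 characters left out ...]
), array([0.0148, 0.0166, 0.0177]), array([-0.0167,  0.0144]))
0.217 (np.int64(5), array([-0.0127, -0.0125, -0.0107]), array([-0.0132,  0.0095])) (np.int64(9), array([0.0138, 0.0145, 0.0154]), array([-0.0143,  0.0127]))
0.223 (np.int64(5), array([-0.0104, -0.0102, -0.0087]), array([-0.0147,  0.0106])) (np.int64(8), array([0.0121, 0.0125, 0.0135]), array([-0.0154,  0.0073]))
0.229 (np.int64(9), array([0.0097, 0.0113, 0.0118]), array([-0.0158,  0.0137]))
0.235 (np.int64(12), array([-0.0085, -0.0052, -0.0019]), array([-0.0138, -0.0105])) (np.int64(14), array([0.0005, 0.006 , 0.0098]), array([-0.0154,  0.0043]))
top 28 [3.54647129e-05 1.70227110e-03] [-0.04160629  0.04057371] 0.16487303643356307
```

The clip and card centres agree within 1 mm in both views. I'll lower 62 mm, slowly.

Emit:
{"name": "jog_arm", "arguments": {"moves": [[1,0,0,-8,0],[1,0,0,-18,0],[1,0,0,-28,0],[1,0,0,-36,0],[1,0,0,-44,0],[1,0,0,-51,0],[1,0,0,-57,0],[1,0,0,-62,0],[1,0,0,-62,0],[1,0,0,-62,0]]}}

```text
t: 9.25
tool_pos: [0.61, 0.1707, 0.2602]
ee_rot: [-3.141, -0.0, -1.355]
contact_force: [-0.8, -0.2, 0.0]
width: 0.182
gripper_force: 35.0
```

Run:
```python
from bench import env
from h import *
s=env.read_state();print(s['t'],s['tool_pos'],s['ee_rot'],s['width'],s['contact_force'],s['gripper_force'])
a=env.camera('scene');b=env.camera('side')
C=[]
for c in(a,b):
  u,v=map(int,proj(c,[.61,.17,.165]));C.append(cv2.resize(c['image'][v-40:v+40,u-33:u+33],None,fx=6,fy=6,interpolation=2))
cv2.imwrite('pics/c5.png',np.hstack(C)[:,:,::-1])
yaw=.216;X=np.array([np.cos(yaw),np.sin(yaw)]);Y=np.array([-X[1],X[0]])
for c in(a,b):
  P=cloud(c).reshape(-1,3);d=P[:,:2]-s['tool_pos'][:2];x=d@X;y=d@Y;z=P[:,2]
  m=(abs(x)<.025)&(abs(y)<.025)&(z>.13)&(z<.165)
  for lo,hi in((-.025,-.006),(-.006,.006),(.006,.025)):
    t=m&(x>lo)&(x<hi)
    if t.sum()>3:print(lo,t.sum(),np.percentile(x[t],[5,50,95]).round(4),'zmin',np.percentile(z[t],3))
  t=(abs(x)<.01)&(abs(y)<.05)&(abs(y)>.02)&(abs(z-.165)<.003)
  print('top',t.sum(),np.polyfit(y[t],x[t],1),np.percentile(y[t],[2,98]))
```

```text
9.25 [0.61004985 0.17066171 0.26023516] [-3.14114241e+00 -3.09139571e-05 -1.35480038e+00] 0.18188582048223537 [-0.84022323 -0.20160682  0.01859462] 35.015437602996826
-0.025 23 [-0.0163 -0.014  -0.012 ] zmin 0.14831352402016484
-0.006 88 [-0.0004  0.0007  0.0022] zmin 0.130784099309207
0.006 90 [0.0108 0.0137 0.0171] zmin 0.1479337702784781
top 45 [ 1.31823190e-03 -9.27413953e-05] [-0.04300575  0.04472487]
-0.025 15 [-0.0157 -0.0122 -0.0108] zmin 0.14792019261067074
-0.006 29 [0.0005 0.0029 0.0033] zmin 0.13274693046523084
0.006 30 [0.0133 0.0155 0.0186] zmin 0.14688312564575823
top 11 [0.02152989 0.00224324] [-0.04327822 -0.02165936]
```

View pics/c5.png

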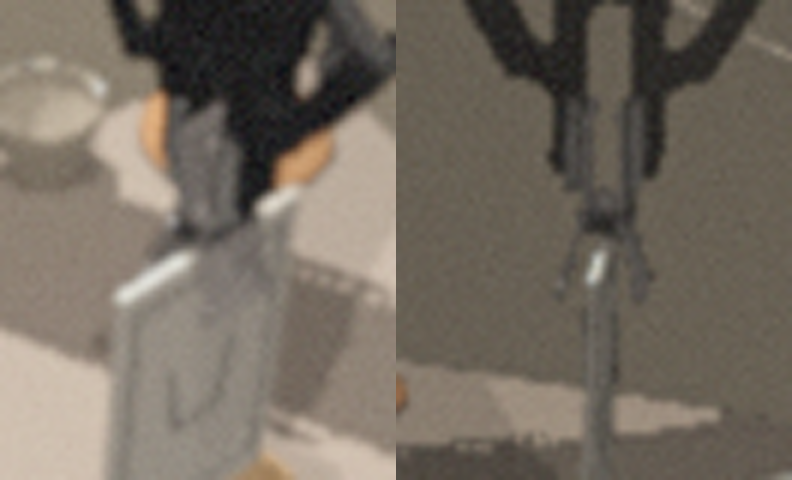

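The right half shows the card's edge (600,265) centred between the open jaws, whose tips are at (560,290) and (640,295). The block is clear above the edge, the jaws reach about 18 mm down each side, and the contact force is about zero.

```bash
python3 -c "
from bench import env
print(env.sign_off())"
```

```text
the job is handed in; nothing more can be done
None
```

The clip is off the wide card and held squeezed wide open over the middle of the tall card's top edge, with the jaws about 18 mm down on each side and no contact force on the arm; the job was handed in at about 9 s.

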